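# Start two bakery bench timers

### The job

Two batches of loaves have just gone into the oven: start their timers. With a fingertip gently press the key on top of the square timer all the way down, so that it stays down, then do the same with the tall slim timer, and withdraw. Do not lift or shift any timer, and leave the low round timer, the oblong timer and everything else on the bench alone.

Things in the scene. Friction and masses are not known exactly. Their poses are not given: they have to be found in the camera images.
- square_timer: loose white plastic bench timer, a square block, 76 x 76 mm in plan, 45 mm high; to be started first. About 0.3 kg, standing free on the bench. Origin at the centre of its underside, z up. A grey key sticks up from the centre of its top.
- square_key_top (a point): centre of the top face of the square timer's grey round key (cap 30 mm diameter). With the key up it stands 16 mm above the timer's top, with the key fully down 8 mm.
- square_key (a joint): travel of that key in m: 0 = up (timer stopped), 0.008 = fully down (timer running). It moves straight down with a steady resistance of about 3 N, has no spring, and stays where it is left.
- tall_timer: loose white plastic bench timer, a tall slim upright cylinder, 56 mm diameter, 90 mm high; to be started second. About 0.3 kg, standing free on the bench. Origin at the centre of its underside, z up. A grey key sticks up from the centre of its top.
- tall_key_top (a point): centre of the top face of the tall timer's grey round key (cap 30 mm diameter). With the key up it stands 16 mm above the timer's top, with the key fully down 8 mm.
- tall_key (a joint): travel of that key in m: 0 = up (timer stopped), 0.008 = fully down (timer running). It moves straight down with a steady resistance of about 3 N, has no spring, and stays where it is left.
- round_timer: loose white plastic bench timer, a low wide round puck, 84 mm diameter, 45 mm high; to be left alone. About 0.3 kg, standing free on the bench. Origin at the centre of its underside, z up. A grey key sticks up from the centre of its top.
- round_key_top (a point): centre of the top face of the round timer's grey round key (cap 30 mm diameter). With the key up it stands 16 mm above the timer's top, with the key fully down 8 mm.
- round_key (a joint): travel of that key in m: 0 = up (timer stopped), 0.008 = fully down (timer running). It moves straight down with a steady resistance of about 3 N, has no spring, and stays where it is left.
- oblong_timer: loose white plastic bench timer, a low oblong block, 50 x 110 mm in plan (x, y), 45 mm high; to be left alone. About 0.3 kg, standing free on the bench. Origin at the centre of its underside, z up. A grey key sticks up from the centre of its top.
- oblong_key_top (a point): centre of the top face of the oblong timer's grey round key (cap 30 mm diameter). With the key up it stands 16 mm above the timer's top, with the key fully down 8 mm.
- oblong_key (a joint): travel of that key in m: 0 = up (timer stopped), 0.008 = fully down (timer running). It moves straight down with a steady resistance of about 3 N, has no spring, and stays where it is left.
- salt_jar: small glass salt jar with a steel cap, 44 mm diameter, 75 mm high; loose bystander. Origin at its underside.
- cup: small steel cup, 60 mm across the rim, 65 mm high; loose bystander. Origin at its underside.
- loaf_tin: dark steel loaf tin, 100 x 180 mm, 65 mm high; loose bystander. Origin at its underside.
- bowl: small steel bowl, 110 mm across the rim, 55 mm high; loose bystander. Origin at its underside.
- scraper: steel dough scraper with a dark wooden grip, lying flat, about 97 x 120 mm, 22 mm high; loose bystander. Origin at its underside.
- brush: wooden pastry brush lying flat, 200 mm long; loose bystander. Origin at its underside.
There are look-alikes about, which are no part of the job. Leave any red look-alike of the tall_timer alone.

How it is judged:
By the outcome, as a careful person would: the job done as asked, in the order asked, and still so for the second after the job is handed in, with the robot touching nothing.
It also fails if it takes over 34 s, if anything falls off the work surface, if the arm or the gripper's body presses on something with over 40 N, if the wrist force passes 120 N, or if a joint passes its speed limit or range.

### The arm

A 6-joint arm with a two-finger parallel gripper is mounted at the origin on the work surface. World frame = base frame: x ahead of the robot, y to its left, z up, the work surface at z = 0. Lengths are in m, angles in rad, forces in N, time in s.
With the tool pointing down it reaches from about 0.3 to 0.85 m from the base axis. Payload 4.2 kg.
Tool frame: the origin (TCP) lies at the very end of the fingers, on their centre line; the grasp point (between the pads) lies 19 mm behind it; z points along the fingers, y is the line along which they close (so a half turn about z gives the same grasp; the last joint's range is limited). The gripper opens to 91 mm and grips with 3 to 60 N. Pads are 32 mm wide; open, the fingers measure 118 mm over their backs; the gripper's body (76 mm by 178 mm) begins 60 mm behind the grasp point.
Start: joints at [-1.279, 0.32, 1.565, -0, 1.257, -0.02], TCP at [0.176, -0.547, 0.214] pointing down, gripper open.
Joint ranges: [-3.11, 3.11], [-0.84, 2.01], [0.21, 2.61], [-1.34, 4.49], [0.05, 2.63], [-2.56, 2.56]. Speed limits (rad/s): [2.57, 2.57, 3.14, 3.14, 3.14, 3.14].

### API

Orientations are given as a unit quaternion [w, x, y, z].
In Python, from station import * gives the robot as it stands. Calls block until the motion is done:
- goto(position, orientation): joint-space move of the TCP to a pose.
- movel(position, feed=0.15, rot=None): straight line of the TCP; rot=None keeps the orientation; feed is the mean speed in m/s.
- goto_joints(angles): joint-space move.
- grip(opening): opening from 0.0 (shut) to 1.0 (fully open); the grip force is fixed at half the most; returns when the fingers have stopped.
- hold(seconds).
- ik(position, orientation): joint angles nearest the present ones, or None.
- get_state(): the state.
- snapshot(name): name is "side" or "top" or "wrist"; returns (picture, depth): 480x640x3 uint8, blue, green, red; 480x640 float32, m along the optical axis (not along the pixel's ray), 0 where there is no reading.
- camera_info(name): a dict with "vfov" (degrees; the focal length in pixels is half the picture's height over the tangent of half this angle, whatever the lens; pixels are square), "cx", "cy" (the principal point, pixels), "origin" and "rotation" of the camera in the world; the wrist camera has in their place "hand_eye" (4x4, takes a point from camera to tool coordinates, whose origin is the TCP and whose axes are the flange's). Camera axes: x right, y down, z forward; pixel columns grow to the right and rows downward; lengths in m; the calibration is good to about 2 mm. A picture is of the moment at which its call begins: read the wrist's pose just before it. camera_info takes no time and is no camera call.
A pose or a line that the arm cannot do raises PlanningError and nothing moves.
- job_done(): hands the job in; it is judged then, once.
The state is a dict: "t": time; "joints": joint angles; "dq": joint speeds; "effort": joint torques, N m; "tcp_pos": TCP position; "ee_rot": TCP orientation; "wrist_force": force on the tool from outside, world axes, zero at the start; "moment": the same for the moment, N m; "grip_width": opening from 0.0 (shut) to 1.0 (fully open); "gripper_force": force on a finger pad.
Only numpy, scipy, OpenCV 4.12 (cv2) and the standard library are available. Lean on these libraries where they do the work, as an engineer would, in place of code of your own. Each camera call takes 0.05 s, during which the arm holds its last target. There are 200 camera calls.

## Working session

There is one attempt and no reset: what is moved stays moved. The work goes in short steps, each a Python script; the robot and the scene stay as the last script left them, time stands still between calls to the robot, and variables do not carry over. Pictures are saved under pics/ and viewed, at most 10 in all, crops included, and the job is handed in when it is done.

```bash
mkdir -p pics; ls; python3 - <<'E'
from station import *
import cv2,numpy as np
for n in("top","side"):
    im,d=snapshot(n);cv2.imwrite(f"pics/{n}0.png",im);np.savez(f"pics/{n}0.npz",im=im,d=d)
    print(n,camera_info(n))
print(camera_info("wrist"));s=get_state();print(s["t"],s["ee_rot"],s["wrist_force"])
E
```

```text
pics
top {'vfov': 55.185592165294516, 'cx': 316.3324770151825, 'cy': 243.24586963613262, 'origin': array([ 0.48780773, -0.03984684,  0.85391836]), 'rotation': array([-0.04368251,  0.71550063, -0.69534792,  0.0514    ])}
side {'vfov': 50.7917290391078, 'cx': 325.2095117904722, 'cy': 239.0235997988641, 'origin': array([0.42491824, 0.7408934 , 0.55191215]), 'rotation': array([ 0.05776031, -0.10380975,  0.86007612, -0.49614145])}
{'vfov': 71.16454803943118, 'cx': 318.06663568189833, 'cy': 244.1387996839599, 'hand_eye': array([[ 7.40810530e-04, -9.62549238e-01, -2.71105912e-01,
         7.62117501e-02],
       [ 9.99999381e-01,  9.38058485e-04, -5.97985517e-04,
        -5.21044708e-04],
       [ 8.29903705e-04, -2.71105301e-01,  9.62549337e-01,
        -1.72265512e-01],
       [ 0.00000000e+00,  0.00000000e+00,  0.00000000e+00,
         1.00000000e+00]])}
0.1 [-7.74310159e-04  9.87870257e-01  1.55279560e-01 -1.21016115e-04] [ 0.52864218 -0.42220655 -0.11291346]
```

View pics/top0.png

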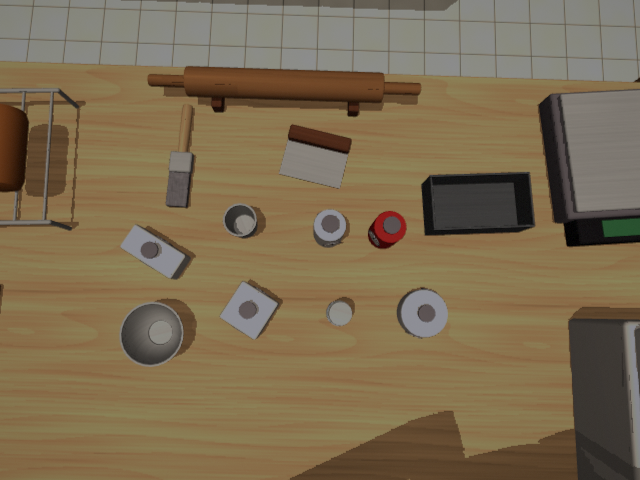

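View pics/side0.png

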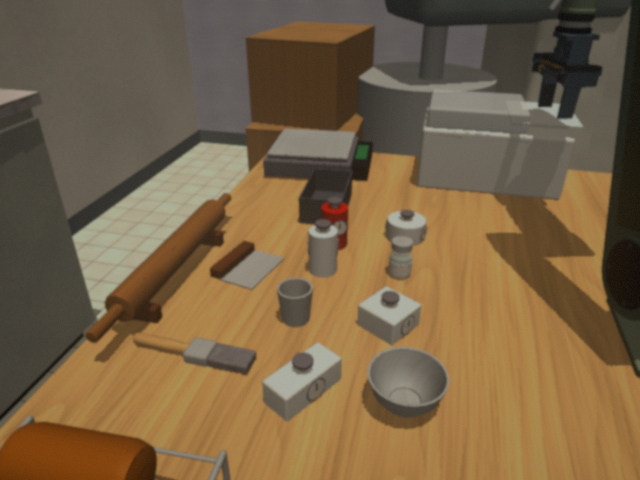

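Candidates in the top view:
- White tall timer: key at (331,224). This one fits "tall slim".
- Red look-alike: key at (391,226). Avoid.
- Salt jar: (340,313).
- Square timer: key at (248,310). This one fits "square".
- Oblong timer: key at (150,250). Leave alone.
- Round timer: key at (427,313). Leave alone.

Next I'll locate the two chosen keys and check them in a close crop.

```bash
cat > h.py <<'E'
from station import *
import cv2,numpy as np
from scipy.spatial.transform import Rotation as R
def Rq(q): return R.from_quat(np.roll(q,-1)).as_matrix()
def campose(n,st=None):
    c=camera_info(n)
    if n!="wrist": return c,Rq(c["rotation"]),c["origin"]
    h=c["hand_eye"];A=Rq(st["ee_rot"]);return c,A@h[:3,:3],A@h[:3,3]+st["tcp_pos"]
def plane(n,uv,z,st=None):
    c,A,o=campose(n,st);f=240/np.tan(np.radians(c["vfov"]/2))
    r=A@np.array([(uv[0]-c["cx"])/f,(uv[1]-c["cy"])/f,1]);return o+r*(z-o[2])/r[2]
def project(n,p,st=None):
    c,A,o=campose(n,st);f=240/np.tan(np.radians(c["vfov"]/2));q=A.T@(np.array(p)-o)
    return np.array([c["cx"]+f*q[0]/q[2],c["cy"]+f*q[1]/q[2]])
def key(im,uv,r,lo=45,hi=135):
    """centre of the grey key blob nearest pixel uv"""
    g=cv2.cvtColor(im,cv2.COLOR_BGR2GRAY);sat=im.max(2).astype(int)-im.min(2)
    m=((g>lo)&(g<hi)&(sat<40)).astype(np.uint8);w=np.zeros_like(m);cv2.circle(w,tuple(int(round(v)) for v in uv),int(r),1,-1)
    m=cv2.morphologyEx(m*w,cv2.MORPH_OPEN,np.ones((3,3)))
    cs,_=cv2.findContours(m,cv2.RETR_EXTERNAL,cv2.CHAIN_APPROX_NONE)
    c=max(cs,key=cv2.contourArea);return cv2.fitEllipse(cv2.convexHull(c)),c
E
python3 - <<'E'
from h import *
T={"top":((248,310),(331,224)),"side":((390,298),(322,225))}
crops=[]
for n in T:
    im=np.load(f"pics/{n}0.npz")["im"];d=np.load(f"pics/{n}0.npz")["d"]
    for uv,z in zip(T[n],(.061,.106)):
        e,c=key(im,uv,14);print(n,e,plane(n,e[0],z).round(4),im[uv[1],uv[0]],d[uv[1],uv[0]])
        v=im.copy();cv2.drawContours(v,[c],-1,(0,255,0),1)
        u0,v0=uv;crops.append(cv2.resize(v[v0-35:v0+35,u0-35:u0+35],(300,300),interpolation=0))
cv2.imwrite("pics/crop.png",np.vstack([np.hstack(crops[:2]),np.hstack(crops[2:])]))
E
```

```text
top ((248.0716094970703, 309.2828369140625), (18.659536361694336, 20.496578216552734), 61.0047607421875) [0.4782 0.0662 0.061 ] [86 86 96] 0.7853504
top ((330.2661437988281, 223.1861572265625), (18.618614196777344, 19.24129295349121), 106.25885009765625) [ 0.6233 -0.0687  0.106 ] [81 81 89] 0.7608171
side ((389.7530212402344, 298.8509521484375), (17.499526977539062, 18.94493865966797), 79.33615112304688) [0.477  0.0781 0.061 ] [82 88 99] 0.8187019
side ((319.8465881347656, 223.24185180664062), (16.437374114990234, 22.98625946044922), 121.70361328125) [ 0.6285 -0.0626  0.106 ] [75 81 91] 0.9373333
```

View pics/crop.png

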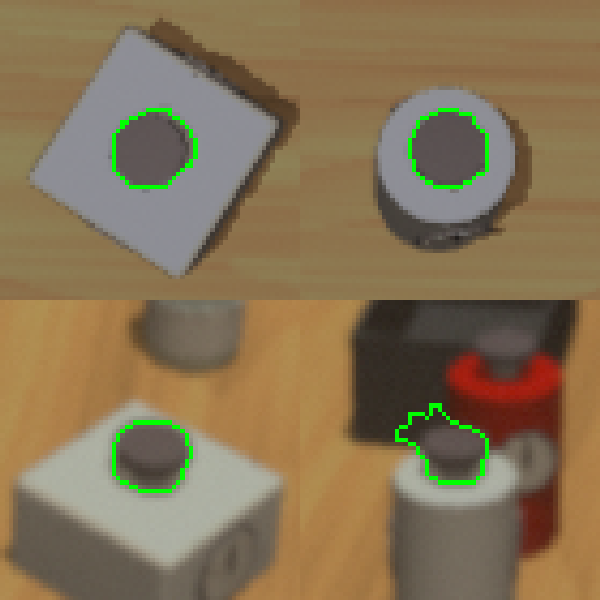

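The crops show the square block with its key at (248,309) and the white tall cylinder with its key at (330,223). The red look-alike is separate from both. Next I shut the gripper, hover over the square timer and refine with the wrist camera.

```bash
python3 - <<'E'
from h import *
q=[0,1,0,0]
grip(0.0)
goto([.478,.067,.17],q)
st=get_state();im,d=snapshot("wrist");np.savez("pics/w1.npz",im=im,d=d)
p=project("wrist",[.478,.0667,.061],st)
e,c=key(im,p,60);print(st["t"],st["tcp_pos"],st["ee_rot"],p,e,plane("wrist",e[0],.061,st),st["wrist_force"],st["grip_width"])
cv2.drawContours(im,[c],-1,(0,255,0),1);cv2.imwrite("pics/w1.png",im)
E
```

```text
3.9 [0.47823195 0.06644669 0.1700525 ] [ 7.73368927e-05  9.99999895e-01 -4.38580724e-04  1.04224792e-04] [318.37850196 240.83204494] ((316.0907897949219, 241.9154510498047), (31.284215927124023, 35.14335632324219), 86.3011245727539) [0.47702378 0.06868951 0.061     ] [ 0.75444651 -1.01247582 -0.25131426] 0.003993959085890303
```

View pics/w1.png

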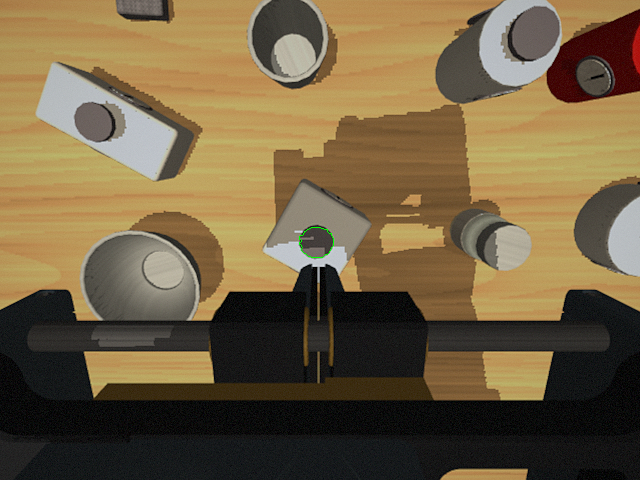

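The wrist view shows the square timer's key at (316,242), just ahead of the closed fingertips, which agrees with the top view within 2.5 mm. Now I press it with force monitoring.

```bash
cat >> h.py <<'E'
def press(x,y,ztop):
    """lower onto the key in 1 mm steps until the force says it has bottomed"""
    movel([x,y,ztop+.012],.1); movel([x,y,ztop+.004],.03)
    f0=get_state()["wrist_force"][2]; z=ztop+.003; log=[]
    while z>ztop-.0125:
        movel([x,y,z],.015); s=get_state(); f=s["wrist_force"][2]-f0
        log.append((round(s["tcp_pos"][2]*1e3,1),round(f,1)))
        if f>7: break
        z-=.001
    print(log,s["wrist_force"].round(1),s["moment"].round(2),s["t"])
    movel([x,y,ztop+.012],.05)
E
python3 - <<'E'
from h import *
press(.4775,.0677,.061)
movel([.4775,.0677,.17],.2);st=get_state();im,d=snapshot("wrist")
np.savez("pics/w2.npz",im=im,d=d);cv2.imwrite("pics/w2.png",im[150:350,200:440]);print(st["t"])
E
```

```text
[(np.float64(64.0), np.float64(-0.4)), (np.float64(63.0), np.float64(-1.3)), (np.float64(61.9), np.float64(-0.0)), (np.float64(61.0), np.float64(-0.0)), (np.float64(60.1), np.float64(1.6)), (np.float64(59.0), np.float64(1.1)), (np.float64(57.9), np.float64(1.8)), (np.float64(56.9), np.float64(0.9)), (np.float64(55.9), np.float64(2.0)), (np.float64(54.9), np.float64(1.6)), (np.float64(53.9), np.float64(1.6)), (np.float64(53.2), np.float64(4.0)), (np.float64(53.2), np.float64(12.6))] [-2.5  0.4 12.6] [-0.06  0.54  0.01] 8.7333
9.9333
```

View pics/w2.png

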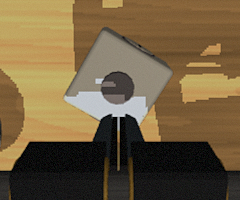

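The square key bottomed at z = 53.2 mm with a clear rise to 12.6 N, and the wrist crop shows the timer in place with its key at about (118,88). Next is the tall timer.

```bash
python3 - <<'E'
from h import *
for n in("w1","w2"):
    e,_=key(np.load(f"pics/{n}.npz")["im"],(317,241),40);print(n,e[0],e[1])
goto([.6235,-.068,.215],[0,1,0,0])
st=get_state();im,d=snapshot("wrist");np.savez("pics/w3.npz",im=im,d=d)
p=project("wrist",[.6235,-.068,.106],st)
e,c=key(im,p,30);print(st["t"],p,e,plane("wrist",e[0],.106,st))
cv2.drawContours(im,[c],-1,(0,255,0),1);cv2.imwrite("pics/w3.png",im)
E
```

```text
w1 (316.0907897949219, 241.9154510498047) (31.284215927124023, 35.14335632324219)
w2 (317.5357360839844, 237.82003784179688) (30.795021057128906, 34.96190643310547)
10.8167 [319.81794602 239.15859401] ((319.6167297363281, 238.85072326660156), (32.555908203125, 35.313934326171875), 94.09033203125) [ 0.62377497 -0.06782571  0.106     ]
```

View pics/w3.png

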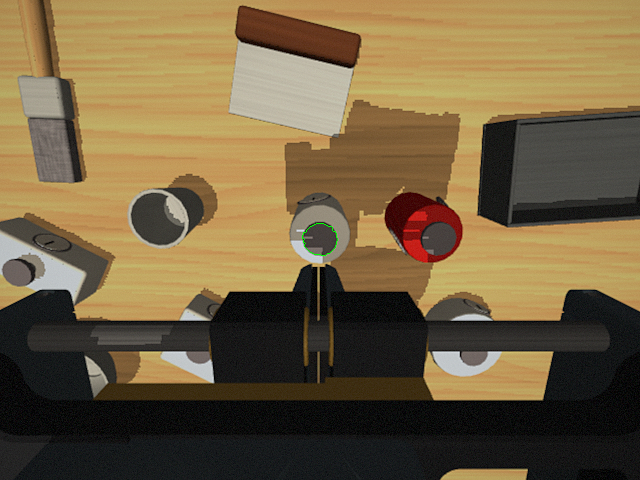

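The tall timer's key is at (320,239), straight ahead of the fingers, and the red look-alike is clear at (438,238). I press it and withdraw.

```bash
python3 - <<'E'
from h import *
press(.6237,-.0679,.106)
movel([.6237,-.0679,.215],.2);st=get_state();im,d=snapshot("wrist")
e,_=key(im,(320,239),30);print(st["t"],e[0],e[1], plane("wrist",e[0],.098,st))
goto([.3,-.4,.25],[0,1,0,0])
im,d=snapshot("top");cv2.imwrite("pics/top1.png",im)
o=np.load("pics/top0.npz");
for uv in((248,309),(330,223),(150,250),(427,313)):
    a,b=key(o["im"],uv,14)[0],key(im,uv,14)[0]
    s=np.s_[uv[1]-2:uv[1]+3,uv[0]-2:uv[0]+3];print(uv,np.round(a[0],1),np.round(b[0],1),np.median(o["d"][s]),np.median(d[s]))
print(get_state()["t"],get_state()["wrist_force"])
E
```

```text
[(np.float64(109.0), np.float64(0.1)), (np.float64(108.0), np.float64(0.0)), (np.float64(106.9), np.float64(-0.6)), (np.float64(106.0), np.float64(-0.1)), (np.float64(105.2), np.float64(1.8)), (np.float64(104.1), np.float64(2.9)), (np.float64(103.0), np.float64(1.6)), (np.float64(101.9), np.float64(1.8)), (np.float64(100.9), np.float64(1.5)), (np.float64(99.9), np.float64(1.6)), (np.float64(99.0), np.float64(1.5)), (np.float64(98.3), np.float64(4.4)), (np.float64(98.3), np.float64(7.3))] [-0.8 -0.2  7.5] [ 0.04  0.2  -0.02] 15.65
16.85 (318.77508544921875, 237.51605224609375) (31.389127731323242, 34.70008850097656) [ 0.6236393  -0.06787784  0.098     ]
(248, 309) [248.1 309.3] [248.  309.5] 0.78480047 0.79230326
(330, 223) [330.3 223.2] [329.8 224.1] 0.7610429 0.76953703
(150, 250) [150.5 249.6] [150.5 249.6] 0.7962361 0.79635876
(427, 313) [426.  312.8] [426.  312.7] 0.78822094 0.78823435
18.65 [ 0.09899157 -0.63683762  0.0494127 ]
```

View pics/top1.png

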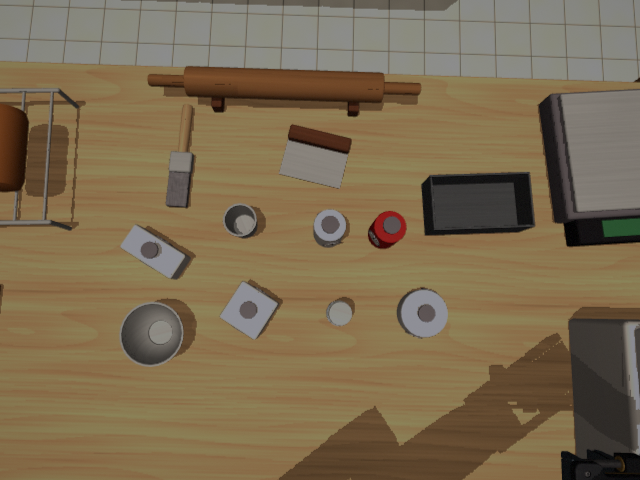

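In the second top view both keys sit about 8 mm lower by depth (7.5 and 8.5 mm), and no timer has moved.

```bash
python3 -c "
from station import *
print(job_done())"
```

```text
the job is handed in; nothing more can be done
None
```

I pressed the square timer's key and then the tall white timer's key fully down, and both stayed down. The arm is withdrawn, no timer visibly moved, and I handed the job in at about 19 s of the 34 s allowed.

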